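# Set out the milk-testing station

## Robot

A 6-joint arm with a two-finger parallel gripper is mounted at the origin on the work surface. World frame = base frame: x ahead of the robot, y to its left, z up, the work surface at z = 0. Lengths are in mm, angles in rad, forces in N, time in s.
With the tool pointing down it reaches from about 350 to 975 mm from the base axis. Payload 7.1 kg.
Tool frame: the origin (TCP) lies on the front face of the gripper's body, between the roots of the fingers; the fingertips stand 80 mm ahead of it and the grasp point (between the pads) lies 61 mm ahead of it; z points along the fingers, y is the line along which they close (so a half turn about z gives the same grasp; the last joint's range is limited). The gripper opens to 88 mm and grips with 3 to 60 N. Pads are 20 mm wide; open, the fingers measure 115 mm over their backs; the gripper's body (75 mm by 178 mm) begins 61 mm behind the grasp point.
Start: joints at [-1.236, 0.423, 1.63, -0, 1.089, -0.019], TCP at [216.557, -586.266, 302.675] pointing down, gripper open.
Joint ranges: [-3, 3], [-0.9, 2.11], [0.09, 2.58], [-1.31, 4.45], [0.11, 2.69], [-2.54, 2.54]. Speed limits (rad/s): [2.39, 2.39, 3.01, 3.14, 3.14, 3.14].

## Interface

Orientations are given as a rotation vector (axis times angle).
In Python, from workcell import readout, vision, close_job gives the robot as it stands.
- The arm moves only by the tool servo_tool, never from a script. Its argument "plan" is a list that holds one entry, the list of rows, each a list of 7 numbers: the gripper command: -1 is fully open, 1 is shut, values between are in proportion, then the shift along the world's x, y, z in units of 40 mm (1.0 is 40 mm), then the turn, a rotation vector about the world's x, y, z in units of 5 degrees (1.0 is 5 degrees). A call has 1 to 5 rows; each row shifts and turns the commanded pose from where the row before left it; what a row does not reach is not made up. A row lasts 1/12 s, in which the tool goes at most 41.7 mm and 7.16 degrees, less where a joint would pass 70% of its speed; a pose out of reach is approached as far as the arm can. A call is refused whole if a number of a shift passes 1 or a number of a turn 1, either way. A call with a gripper value outside its range is refused whole. The fingers move at their own pace and stop on an object; the grip force is fixed at half the most. Time passes only in rows, so rows that do not move let the fingers close. It gives the time, the measured TCP pose, the force, the opening and the grip force at its end, in the units of the state.
- readout.get_obs(): the state, without advancing time (a new reading comes with each control period).
- vision.get_image(name): name is "side" or "top"; returns the picture (480x640x3 uint8, red, green, blue); there is no depth.
- vision.camera_params(name): a dict with "fx", "fy", "cx", "cy" (pixels), "D" ([k1, k2, p1, p2, k3] as OpenCV has them; the pictures are not rectified), "rvec" (rotation vector, rad) and "tvec" (3), from world to camera coordinates, as OpenCV has them. Camera axes: x right, y down, z forward; pixel columns grow to the right and rows downward; lengths in mm; the calibration is good to about 2 mm. A picture is of the moment at which its call begins. camera_params takes no time and is no camera call.
- close_job(): hands the job in; it is judged then, once.
The state is a dict: "t": time; "qpos": joint angles; "qvel": joint speeds; "joint_torque": joint torques, N m; "ee_pos": TCP position; "orientation": TCP orientation; "ft_force": force on the tool from outside, world axes, zero at the start; "moment": the same for the moment, N m; "width": finger opening in mm; "grasp_force": force on a finger pad.
Only numpy, scipy, OpenCV 4.12 (cv2) and the standard library are available. Lean on these libraries where they do the work, as an engineer would, in place of code of your own. Each camera call takes 0.05 s, during which the arm holds its last target. There are 200 camera calls.

## Task

Set out the milk-testing station on the mat, each thing upright and centred in its own marked square: the small square bottle between the heating block and the strip tray, the tip box in the square in front of the heating block (on the robot's side of it), and the round jar in the square in front of the strip tray, with the bottle and the box square to the mat's lines. Then stand the timer, face up, in the middle of the tip box's lid. Leave the big milk bottle and the beaker where they are.

Things in the scene. Friction and masses are not known exactly. Their poses are not given: they have to be found in the camera images.
- mat: Fixed grey mat, 240 (x) x 350 (y) x 3 mm, with thin dark lines marking 2 rows of 3 squares, 110 mm pitch. Origin: centre of its underside; x points away from the robot (within 0.15 rad), y to the robot's left. Square centres: back (far) row x = +55, front row x = -55, y = -110, 0, +110 mm; top z = 3 mm. The outer back squares hold heating block and strip tray; the others start empty.
- heat_block: Fixed aluminium heating block with 12 dark wells in its top, 76 (x) x 90 (y) x 50 mm high, standing on the mat centred in the back row's left or right square (which one varies). Origin at the centre of its underside (on the mat's top); axes parallel to the mat's, so the centre of the square in front of it is at x = -110 mm in its frame.
- strip_tray: Fixed white strip tray with four white, orange and black test strips in it, 86 x 86 x 22 mm high, standing on the mat centred in the back row's other outer square. Origin at the centre of its underside (on the mat's top); axes parallel to the mat's, so the centre of the square in front of it is at x = -110 mm in its frame.
- square_bottle: Loose small capped white bottle of square section, 50 x 50 mm, upright sides to 62 mm, then a round cap 33 mm across from 69 mm to the top at 84 mm; 100 to 200 g. Stands upright on the bench beside the mat, at any yaw. Origin at the centre of its underside; x and y square to its sides, z up.
- round_jar: Loose round white jar with a white lid, body 56 mm across, 62 mm high, 80 to 170 g. Stands upright on the bench beside the mat. Origin at the centre of its underside, z up along its axis.
- tip_box: Loose closed pipette-tip box, grey base with flat white lid, 88 (x) x 60 (y) x 42 mm high, 70 to 140 g. Lies flat on the bench beside the mat, lid up, at any yaw. Origin at the centre of its underside; x along its long side, z up; lid top at z = 42 mm.
- timer: Loose round grey lab timer, a puck 50 mm across and 22 mm high with a small dark display and two white buttons on its face, 42 to 84 g. Lies face up on the bench beside the mat. Origin at the centre of its underside, z up along its axis.
- milk_bottle: Bystander: big loose white square milk bottle, 85 x 85 mm, 162 mm high, standing beyond the mat on the right, 0.9 kg. Origin at the centre of its underside, z up.
- beaker: Bystander: loose clear plastic beaker, 72 mm across the rim, 90 mm high, standing beyond the mat on the left. Origin at the centre of its underside, z up.
Not all that is in view belongs to the job. What is shaped like the round_jar but orange or red is not meant.

How it is judged:
By the outcome, as a careful person would: the job done as asked, in the order asked, and still so for the second after the job is handed in, with the robot touching nothing.
It also fails if it takes over 112 s, if anything falls off the work surface, if the arm or the gripper's body presses on something with over 40 N, if the wrist force passes 120 N, or if a joint passes its speed limit or range.

## Working session

There is one attempt and no reset: what is moved stays moved. The work goes in short steps, Python scripts to look and compute and a tool call to move; the robot and the scene stay as the last step left them, time stands still between calls to the robot, and variables do not carry over. Pictures are saved under pics/ and viewed, at most 14 in all, crops included, and the job is handed in when it is done.

Besides the shell and the picture viewer there is one more tool, called after ">>>" by a JSON object that holds its "op" and its "data". servo_tool: Moves the arm, as the interface text tells. Its arguments: {"type":"object","properties":{"plan":{"type":"array"}},"required":["plan"]}

```bash
mkdir -p pics
python3 - <<'E'
from workcell import readout, vision
import cv2
print(readout.get_obs())
for n in("side","top"):
    im=vision.get_image(n); cv2.imwrite(f"pics/{n}0.png",im[:,:,::-1]); print(vision.camera_params(n))
E
```

```text
{'t': 0.0, 'qpos': array([-1.23598886e+00,  4.23867641e-01,  1.63066194e+00, -1.41921731e-05,
        1.08858764e+00, -1.90145637e-02]), 'qvel': array([ 1.08999428e-03, -5.77849150e-04, -2.87607942e-04, -7.43550763e-04,
       -1.91043791e-05,  2.01968308e-03]), 'joint_torque': array([ 5.20637004e-04, -5.44621575e+01, -2.73668522e+01,  6.42158627e-02,
        2.27620918e-02, -1.36981757e-04]), 'ee_pos': array([ 216.42855679, -585.88363517,  301.89588789]), 'orientation': array([-3.09107672e+00, -5.52633343e-01,  3.95868620e-04]), 'ft_force': array([0.05137422, 0.0558991 , 0.15801475]), 'moment': array([0.0005073 , 0.04618392, 0.00721369]), 'grasp_force': 0.0, 'width': 87.56320893320544}
{'fx': 472.7035267697671, 'fy': 472.7035267697671, 'cx': 315.7610371655412, 'cy': 243.55284366281754, 'D': array([0.04415012, 0.        , 0.        , 0.        , 0.        ]), 'rvec': array([ 0.12724867, -2.65167468,  1.58809508]), 'tvec': array([560.29171956,  45.1989127 , 946.73520801])}
{'fx': 458.2302036952349, 'fy': 458.2302036952349, 'cx': 319.5717501054413, 'cy': 241.29217482858633, 'D': array([-0.03669965,  0.        ,  0.        ,  0.        ,  0.        ]), 'rvec': array([ 2.17854585, -2.21379732,  0.07107523]), 'tvec': array([ 23.11370887, 534.33032834, 942.31168938])}
```

View pics/top0.png

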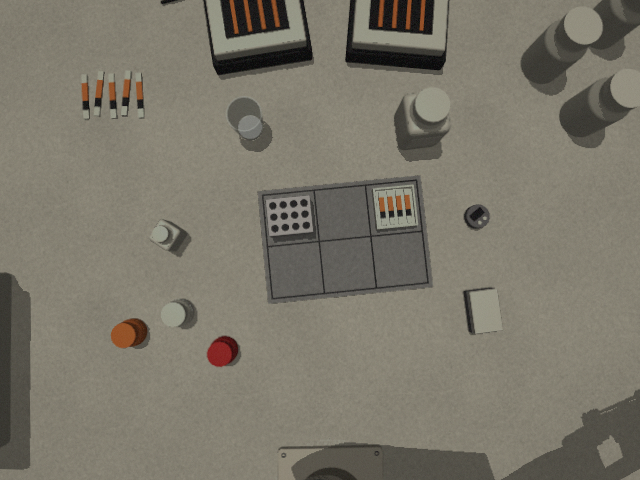

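View pics/side0.png

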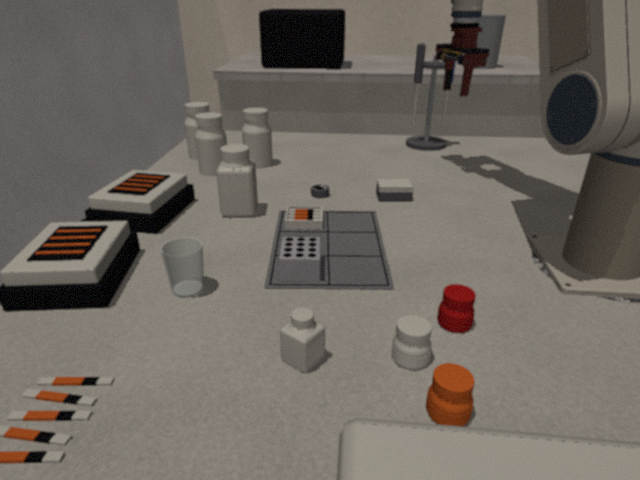

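The pictures show the heating block at the mat's back left (290,216) and the strip tray at its back right (396,207) in the top view. Candidates by top pixel:
- **Square bottle:** the small capped bottle at (166,235). The big bottle at (425,110) is the bystander.
- **Round jar:** the white one at (175,314). The orange one at (127,333) and the red one at (222,352) are not meant.
- **Tip box:** the white-lidded box at (484,310).
- **Timer:** the grey puck at (477,216).

```bash
cat > h.py <<'E'
import cv2, numpy as np
from workcell import readout, vision
def cam(n):
    p=vision.camera_params(n); K=np.array([[p['fx'],0,p['cx']],[0,p['fy'],p['cy']],[0,0,1.]]); R=cv2.Rodrigues(p['rvec'])[0]
    return K,p['D'],R,p['tvec'],p['rvec']
def cast(n,uv,z):
    K,D,R,t,_=cam(n); u=cv2.undistortPoints(np.float64(uv).reshape(-1,1,2),K,D).reshape(-1,2)
    d=np.c_[u,np.ones(len(u))]@R; c=-R.T@t
    return (c+d*((z-c[2])/d[:,2])[:,None])[:,:2]
def proj(n,X):
    K,D,R,t,r=cam(n); return cv2.projectPoints(np.float64(X).reshape(-1,1,3),r,t,K,D)[0].reshape(-1,2)
def blob(mask,seed,r=40):
    m=np.zeros_like(mask); x,y=seed; m[y-r:y+r,x-r:x+r]=mask[y-r:y+r,x-r:x+r]
    c,_=cv2.findContours(m,cv2.RETR_EXTERNAL,cv2.CHAIN_APPROX_NONE)
    return max(c,key=cv2.contourArea).reshape(-1,2)
def state():
    o=readout.get_obs(); return {k:np.round(o[k],3) for k in('t','qpos','ee_pos','orientation','ft_force','width','grasp_force')}
E
python3 - <<'E'
from h import *
im=cv2.imread('pics/top0.png'); g=cv2.cvtColor(im,cv2.COLOR_BGR2GRAY); hsv=cv2.cvtColor(im,cv2.COLOR_BGR2HSV)
for s in[(345,240),(345,150),(166,235),(175,314),(484,310),(470,222),(300,270)]: print(s,g[s[1],s[0]],hsv[s[1],s[0]])
def crop(x,y,w,h,k): return cv2.resize(im[y:y+h,x:x+w],None,fx=k,fy=k,interpolation=cv2.INTER_CUBIC)
a=crop(140,210,66,66,4);b=crop(145,285,66,66,4);c=crop(452,280,66,66,4);d=crop(444,184,66,66,4)
top=np.hstack([a,b,d]); bot=np.hstack([c,crop(255,170,185,140,2.85)[:264,:528]])
cv2.imwrite('pics/crop1.png',np.vstack([top,bot]))
E
```

```text
(345, 240) 90 [20 17 92]
(345, 150) 135 [ 22  35 140]
(166, 235) 153 [ 35  20 155]
(175, 314) 153 [ 35  28 156]
(484, 310) 149 [ 27  30 152]
(470, 222) 77 [18 16 79]
(300, 270) 91 [17 19 94]Traceback (most recent call last):
  File "<stdin>", line 7, in <module>
    return _nx.concatenate(arrs, 0, dtype=dtype, casting=casting)
           ~~~~~~~~~~~~~~~^^^^^^^^^^^^^^^^^^^^^^^^^^^^^^^^^^^^^^^
ValueError: all the input array dimensions except for the concatenation axis must match exactly, but along dimension 1, the array at index 0 has size 792 and the array at index 1 has size 791
```

Run:
```python
from h import *
im=cv2.imread('pics/top0.png')
def crop(x,y,w,h,W,H): return cv2.resize(im[y:y+h,x:x+w],(W,H),interpolation=cv2.INTER_CUBIC)
a=crop(140,210,66,66,264,264);b=crop(145,285,66,66,264,264);c=crop(452,280,66,66,264,264);d=crop(444,184,66,66,264,264)
cv2.imwrite('pics/crop1.png',np.vstack([np.hstack([a,b,d]),np.hstack([c,crop(255,170,132,66,528,264)])]))
g=cv2.cvtColor(cv2.bilateralFilter(im,7,20,5),cv2.COLOR_BGR2GRAY)
m=((g<112)*255).astype(np.uint8)
c=blob(m,(345,240),95); r=cv2.approxPolyDP(cv2.convexHull(c.reshape(-1,1,2)),6,True).reshape(-1,2); print(r)
q=cast('top',r,3); print(q.round(1)); print(cv2.minAreaRect(np.float32(cast('top',c,3))))
```

```text
[[419 175]
 [431 287]
 [267 301]
 [257 191]]
[[ 674.2 -200.9]
 [ 434.9 -219.4]
 [ 411.4  126.9]
 [ 644.7  145.9]]
((540.0724487304688, -38.66651916503906), (241.86700439453125, 351.6981506347656), 4.811219692230225)
```

View pics/crop1.png

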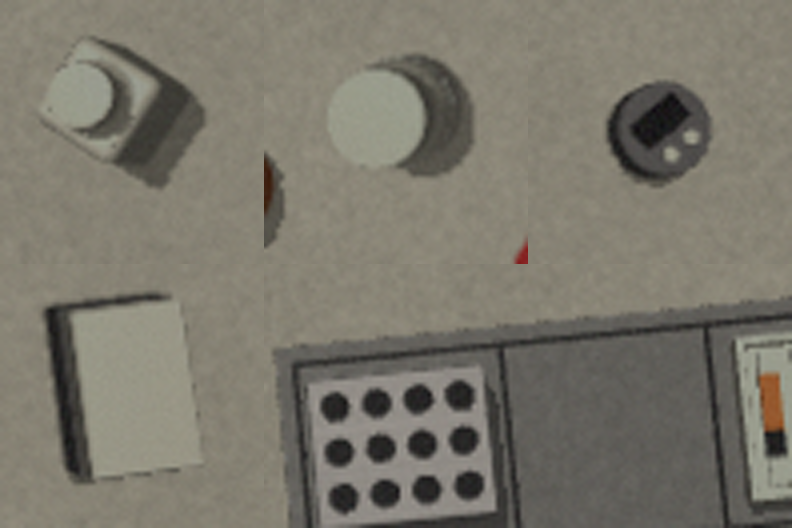

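The crop confirms the picks: a capped square bottle with its cap at (160.5,234), a white jar with its lid at (173,314.5), the timer face at (478,216), and the box lid with corners near (469,290), (496,288), (502,330) and (475,334).

Run:
```python
from h import *
f=lambda x0,y0,P:(np.float64(P)+.5)/4-.5+[x0,y0]
im=cv2.imread('pics/top0.png'); g=cv2.cvtColor(cv2.bilateralFilter(im,7,20,5),cv2.COLOR_BGR2GRAY)
c=blob(((g<112)*255).astype(np.uint8),(345,240),95); w=cast('top',c+0.,3)
th=np.radians(4.6)
for _ in range(3):
    X=np.array([np.cos(th),np.sin(th)]);Y=np.array([-X[1],X[0]]);C=np.array([540.,-38.7]);
    L=(w-C)@np.c_[X,Y]; angs=[];e=[]
    for k,h,o in((0,120,155),(0,-120,155),(1,175,95),(1,-175,95)):
        s=(abs(L[:,k]-h)<6)&(abs(L[:,1-k])<o); p=np.polyfit(L[s,1-k],L[s,k],1); e.append(p[1]); angs.append(p[0]*(-1 if k==0 else 1))
    print(np.degrees(th),np.degrees(angs).round(2),np.round(e,1)); 
    th+=-np.mean(angs)*-1 if 0 else 0
    break
cap=cast('top',f(140,210,[[82,96]]),84); sh=cast('top',f(140,210,[[40,106],[88,37],[160,82],[112,160]]),63)
print('bottle',cap,sh.mean(0),cv2.minAreaRect(np.float32(sh)),sh.round(0).tolist())
print('jar',cast('top',f(145,285,[[112,118]]),62))
print('orange,red',cast('top',[[123,335],[220,352]],62))
print('timer',cast('top',f(444,184,[[137,128]]),22))
b=cast('top',f(452,280,[[70,43],[176,32],[202,200],[92,216]]),42); print('box',b.mean(0),b.round(1).tolist(),cv2.minAreaRect(np.float32(b)))
for n,X in(('side',[[*cap[0],84]]),('side',[[*cast('top',f(145,285,[[112,118]]),62)[0],62]])): print(proj(n,X))
print('bystanders',cast('top',[[432,105]],162),cast('top',[[249,126]],0))
```

```text
4.6000000000000005 [0.2  0.2  0.18 0.23] [ 119.8 -119.3  174.7 -174.5]
bottle [[550.55517879 324.8996073 ]] [551.98358939 323.07114129] ((551.3704833984375, 323.81689453125), (45.23062515258789, 45.2828369140625), 57.40861129760742) [[548.0, 353.0], [582.0, 329.0], [559.0, 293.0], [520.0, 317.0]]
jar [[392.57533336 307.29679703]]
orange,red [[352.80696845 406.02986447]
 [317.2439343  214.05631179]]
timer [[ 582.86541176 -318.06032038]]
box [ 387.49735198 -319.62183921] [[428.4, -287.5], [432.9, -342.2], [347.7, -352.7], [341.0, -296.0]] ((387.9479064941406, -319.1666259765625), (87.83892059326172, 57.099205017089844), 6.809591293334961)
[[302.58213517 313.39733909]]
[[413.5341966  325.04042541]]
bystanders [[ 770.44122872 -192.04501656]] [[787.10051389 162.64860545]]
```

>>> {"op": "servo_tool", "data": {"plan": [[[-1, 0.334, 0.91, -0.1, 0, 0, 0.286], [-1, 0.334, 0.91, -0.1, 0, 0, 0.286], [-1, 0.334, 0.91, -0.1, 0, 0, 0.286], [-1, 0.334, 0.91, -0.1, 0, 0, 0.286], [-1, 0.334, 0.91, -0.1, 0, 0, 0.286]]]}}

```text
t: 0.52
ee_pos: [283.4, -402.4, 282.2]
orientation: [-3.051, -0.745, 0.0]
ft_force: [0.2, 0.1, -0.8]
width: 87.3
grasp_force: 0.0
```

>>> {"op": "servo_tool", "data": {"plan": [[[-1, 0.334, 0.91, -0.1, 0, 0, 0.286], [-1, 0.334, 0.91, -0.1, 0, 0, 0.286], [-1, 0.334, 0.91, -0.1, 0, 0, 0.286], [-1, 0.334, 0.91, -0.1, 0, 0, 0.286], [-1, 0.334, 0.91, -0.1, 0, 0, 0.286]]]}}

```text
t: 0.93
ee_pos: [350.2, -220.5, 262.5]
orientation: [-2.999, -0.935, -0.0]
ft_force: [0.7, -0.5, 0.0]
width: 87.9
grasp_force: 0.0
```

>>> {"op": "servo_tool", "data": {"plan": [[[-1, 0.334, 0.91, -0.1, 0, 0, 0.286], [-1, 0.334, 0.91, -0.1, 0, 0, 0.286], [-1, 0.334, 0.91, -0.1, 0, 0, 0.286], [-1, 0.334, 0.91, -0.1, 0, 0, 0.286], [-1, 0.334, 0.91, -0.1, 0, 0, 0.286]]]}}

```text
t: 1.35
ee_pos: [417.1, -38.3, 242.5]
orientation: [2.935, 1.12, 0.0]
ft_force: [0.4, -0.5, 0.3]
width: 87.6
grasp_force: 0.0
```

>>> {"op": "servo_tool", "data": {"plan": [[[-1, 0.334, 0.91, -0.1, 0, 0, 0.286], [-1, 0.334, 0.91, -0.1, 0, 0, 0.286], [-1, 0.334, 0.91, -0.1, 0, 0, 0.286], [-1, 0.334, 0.91, -0.1, 0, 0, 0.286], [-1, 0.334, 0.91, -0.1, 0, 0, 0.286]]]}}

```text
t: 1.77
ee_pos: [483.8, 143.8, 222.3]
orientation: [-2.859, -1.302, 0.001]
ft_force: [0.5, 0.3, 0.0]
width: 88.1
grasp_force: 0.0
```

>>> {"op": "servo_tool", "data": {"plan": [[[-1, 0.334, 0.91, -0.1, 0, 0, 0.286], [-1, 0.334, 0.91, -0.1, 0, 0, 0.286], [-1, 0.334, 0.91, -0.1, 0, 0, 0.286], [-1, 0.334, 0.91, -0.1, 0, 0, 0.286], [-1, 0.334, 0.91, -0.1, 0, 0, 0.286]]]}}

```text
t: 2.18
ee_pos: [550.6, 325.7, 202.0]
orientation: [2.772, 1.478, -0.001]
ft_force: [0.4, -0.9, -0.4]
width: 87.8
grasp_force: 0.0
```

>>> {"op": "servo_tool", "data": {"plan": [[[-1, 0, -0.02, -0.6, 0, 0, 0], [-1, 0, -0.02, -0.6, 0, 0, 0], [-1, 0, 0, -0.6, 0, 0, 0], [-1, 0, 0, -0.6, 0, 0, 0], [1, 0, 0, -0.1, 0, 0, 0]]]}}

```text
t: 2.6
ee_pos: [548.2, 321.0, 98.4]
orientation: [2.773, 1.476, -0.011]
ft_force: [-0.6, -1.7, -0.1]
width: 83.8
grasp_force: 0.0
```

>>> {"op": "servo_tool", "data": {"plan": [[[1, 0, 0, 0, 0, 0, 0], [1, 0, 0, 0, 0, 0, 0], [1, 0, 0, 0, 0, 0, 0], [1, 0, 0, 0, 0, 0, 0], [1, 0, 0, 0, 0, 0, 0]]]}}

```text
t: 3.02
ee_pos: [551.2, 322.5, 104.2]
orientation: [-2.774, -1.475, -0.004]
ft_force: [-1.1, 1.7, 1.1]
width: 51.5
grasp_force: 0.7
```

>>> {"op": "servo_tool", "data": {"plan": [[[1, 0, 0, 0, 0, 0, 0], [1, 0, 0, 0, 0, 0, 0], [1, 0, 0, 0.3, 0, 0, 0], [1, 0, 0, 0.8, 0, 0, 0], [1, 0, 0, 0.9, 0, 0, 0]]]}}

```text
t: 3.43
ee_pos: [549.2, 321.3, 182.1]
orientation: [2.773, 1.475, -0.008]
ft_force: [0.8, 0.2, -0.0]
width: 49.7
grasp_force: 30.0
```

>>> {"op": "servo_tool", "data": {"plan": [[[1, 0, 0, 0.5, 0, 0, 0], [1, 0, 0, 0, 0, 0, 0], [1, 0, 0, 0, 0, 0, 0]]]}}

```text
t: 3.68
ee_pos: [551.0, 322.4, 204.6]
orientation: [-2.774, -1.475, -0.005]
ft_force: [-0.6, -1.1, -1.7]
width: 49.7
grasp_force: 30.0
```

Run:
```python
from h import *
print(state())
for n in('top','side'): cv2.imwrite(f'pics/{n}1.png',vision.get_image(n)[:,:,::-1])
a=cv2.imread('pics/top1.png')[170:300,90:250]; b=cv2.imread('pics/side1.png')[170:370,210:410]
cv2.imwrite('pics/v1.png',np.hstack([cv2.resize(a,(400,400*130//160),interpolation=3),cv2.resize(b,(325,325),interpolation=3)]))
```

```text
{'t': np.float64(3.683), 'qpos': array([ 0.511,  0.559,  1.662, -0.   ,  0.917,  1.104]), 'ee_pos': array([551.04 , 322.378, 204.566]), 'orientation': array([-2.774, -1.475, -0.005]), 'ft_force': array([-0.559, -1.085, -1.659]), 'width': np.float64(49.717), 'grasp_force': np.float64(29.976)}
```

View pics/v1.png

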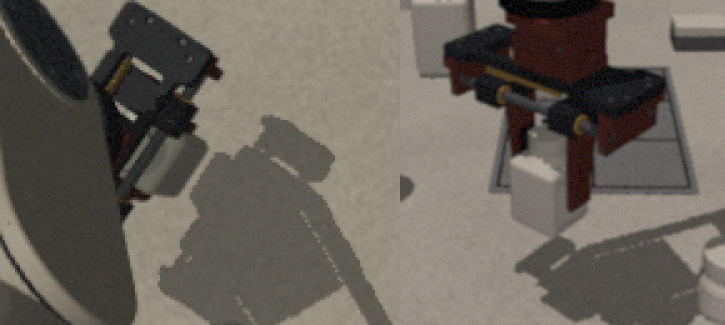

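The gripper holds the bottle squarely, 49.7 mm across the pads and about 100 mm up, so I'll carry it over.

>>> {"op": "servo_tool", "data": {"plan": [[[1, 0.11, -0.894, 0, 0, 0, 0.774], [1, 0.11, -0.894, 0, 0, 0, 0.774], [1, 0.11, -0.894, 0, 0, 0, 0.774], [1, 0.11, -0.894, 0, 0, 0, 0.774], [1, 0.11, -0.894, 0, 0, 0, 0.774]]]}}

```text
t: 4.2
ee_pos: [571.4, 141.6, 200.8]
orientation: [-2.481, -1.924, 0.005]
ft_force: [0.3, 0.0, -1.8]
width: 50.1
grasp_force: 30.0
```

>>> {"op": "servo_tool", "data": {"plan": [[[1, 0.11, -0.894, 0, 0, 0, 0.774], [1, 0.11, -0.894, 0, 0, 0, 0.774], [1, 0.11, -0.894, 0, 0, 0, 0.774], [1, 0.11, -0.894, 0, 0, 0, 0.774], [1, 0.11, -0.894, 0, 0, 0, 0.774]]]}}

```text
t: 4.62
ee_pos: [593.5, -37.2, 200.8]
orientation: [-2.122, -2.313, 0.003]
ft_force: [0.3, 0.0, -1.6]
width: 49.9
grasp_force: 30.0
```

>>> {"op": "servo_tool", "data": {"plan": [[[1, 0, 0, -0.5, 0, 0, 0], [1, 0, 0, -0.5, 0, 0, 0], [1, 0, 0, -0.5, 0, 0, 0], [1, 0, 0, 0, 0, 0, 0], [1, 0, 0, 0, 0, 0, 0]]]}}

```text
t: 5.03
ee_pos: [593.0, -35.4, 140.5]
orientation: [-2.125, -2.308, 0.005]
ft_force: [-0.9, -0.9, 0.5]
width: 50.0
grasp_force: 30.0
```

Run:
```python
from h import *
s=state(); print(s); o=s['orientation']; print(np.degrees(2*np.arctan2(o[1],o[0])))
```

```text
{'t': np.float64(5.033), 'qpos': array([-0.08 ,  0.603,  1.784, -0.   ,  0.761, -0.162]), 'ee_pos': array([593.003, -35.421, 140.524]), 'orientation': array([-2.125, -2.308,  0.005]), 'ft_force': array([-0.891, -0.949,  0.517]), 'width': np.float64(50.037), 'grasp_force': np.float64(29.976)}
-265.27219595224886
```

>>> {"op": "servo_tool", "data": {"plan": [[[1, 0.04, 0, -0.3, 0, 0, 0], [1, 0, 0, -0.3, 0, 0, 0], [1, 0, 0, -0.2, 0, 0, 0], [1, 0, 0, -0.04, 0, 0, 0], [1, 0, 0, 0, 0, 0, 0]]]}}

```text
t: 5.45
ee_pos: [595.7, -35.3, 108.3]
orientation: [-2.127, -2.31, 0.001]
ft_force: [0.2, -0.3, -0.7]
width: 50.3
grasp_force: 30.0
```

>>> {"op": "servo_tool", "data": {"plan": [[[1, 0, 0, -0.04, 0, 0, 0], [1, 0, 0, 0, 0, 0, 0], [1, 0, 0, 0, 0, 0, 0]]]}}

```text
t: 5.7
ee_pos: [596.4, -35.5, 107.9]
orientation: [2.128, 2.311, 0.001]
ft_force: [-0.5, -0.7, -0.9]
width: 50.1
grasp_force: 30.0
```

>>> {"op": "servo_tool", "data": {"plan": [[[1, 0, 0, -0.03, 0, 0, 0], [1, 0, 0, 0, 0, 0, 0], [1, 0, 0, 0, 0, 0, 0]]]}}

```text
t: 5.95
ee_pos: [596.5, -35.5, 107.1]
orientation: [2.127, 2.31, 0.001]
ft_force: [-1.2, -0.6, 5.1]
width: 49.8
grasp_force: 30.0
```

>>> {"op": "servo_tool", "data": {"plan": [[[1, 0, 0, -0.03, 0, 0, 0], [1, 0, 0, 0, 0, 0, 0], [1, 0, 0, 0, 0, 0, 0]]]}}

```text
t: 6.2
ee_pos: [596.6, -35.6, 107.1]
orientation: [2.128, 2.31, 0.001]
ft_force: [-4.4, -1.0, 17.3]
width: 49.7
grasp_force: 30.0
```

>>> {"op": "servo_tool", "data": {"plan": [[[1, -0.03, 0, 0.03, 0, 0, 0], [1, 0, 0, 0, 0, 0, 0], [-0.6, 0, 0, 0, 0, 0, 0], [-0.6, 0, 0, 0, 0, 0, 0], [-0.6, 0, 0, 0, 0, 0, 0]]]}}

```text
t: 6.62
ee_pos: [594.9, -35.5, 106.0]
orientation: [-2.128, -2.311, 0.0]
ft_force: [-0.5, 1.0, -0.5]
width: 66.3
grasp_force: 0.0
```

>>> {"op": "servo_tool", "data": {"plan": [[[-0.6, 0, 0, 0.3, 0, 0, 0], [-0.6, 0, 0, 0.8, 0, 0, 0], [-0.6, 0, 0, 1, 0, 0, 0], [-1, 0, 0, 0.7, 0, 0, 0], [-1, 0, 0, 0, 0, 0, 0]]]}}

```text
t: 7.03
ee_pos: [598.0, -35.7, 225.0]
orientation: [2.123, 2.305, 0.01]
ft_force: [0.5, -0.2, 0.4]
width: 80.2
grasp_force: 0.0
```

>>> {"op": "servo_tool", "data": {"plan": [[[-1, -0.288, -0.394, 0, 0, 0, -0.98], [-1, -0.288, -0.394, 0, 0, 0, -0.98], [-1, -0.288, -0.394, 0, 0, 0, -0.98], [-1, -0.288, -0.394, 0, 0, 0, -0.98], [-1, -0.288, -0.394, 0, 0, 0, -0.98]]]}}

```text
t: 7.45
ee_pos: [536.5, -114.8, 218.3]
orientation: [-2.573, -1.802, 0.0]
ft_force: [0.7, -0.9, 0.5]
width: 87.7
grasp_force: 0.0
```

>>> {"op": "servo_tool", "data": {"plan": [[[-1, -0.288, -0.394, 0, 0, 0, -0.98], [-1, -0.288, -0.394, 0, 0, 0, -0.98], [-1, -0.288, -0.394, 0, 0, 0, -0.98], [-1, -0.288, -0.394, 0, 0, 0, -0.98], [-1, -0.288, -0.394, 0, 0, 0, -0.98]]]}}

```text
t: 7.87
ee_pos: [479.0, -193.7, 218.3]
orientation: [-2.897, -1.214, 0.0]
ft_force: [0.7, 0.4, -0.8]
width: 87.7
grasp_force: 0.0
```

>>> {"op": "servo_tool", "data": {"plan": [[[-1, -0.288, -0.394, 0, 0, 0, -0.98], [-1, -0.288, -0.394, 0, 0, 0, -0.98], [-1, -0.288, -0.394, 0, 0, 0, -0.98], [-1, -0.288, -0.394, 0, 0, 0, -0.98], [-1, -0.288, -0.394, 0, 0, 0, -0.98]]]}}

```text
t: 8.28
ee_pos: [421.3, -272.4, 218.3]
orientation: [-3.089, -0.572, 0.0]
ft_force: [0.4, 0.1, 0.4]
width: 87.7
grasp_force: 0.0
```

>>> {"op": "servo_tool", "data": {"plan": [[[-1, -0.288, -0.394, 0, 0, 0, -0.98], [-1, -0.288, -0.394, 0, 0, 0, -0.98], [-1, -0.288, -0.394, 0, 0, 0, -0.98], [-1, 0, 0, 0, 0, 0, 0], [-1, 0, 0, 0, 0, 0, 0]]]}}

```text
t: 8.7
ee_pos: [387.2, -319.5, 218.3]
orientation: [-3.136, -0.178, 0.0]
ft_force: [-0.4, -0.4, 0.6]
width: 88.0
grasp_force: 0.0
```

Run:
```python
from h import *
s=state(); print(s); o=s['orientation']; print(np.degrees(2*np.arctan2(o[1],o[0])))
im=vision.get_image('top')[:,:,::-1]; cv2.imwrite('pics/top2.png',im)
cv2.imwrite('pics/v2.png',cv2.resize(im[165:315,250:450],(800,600),interpolation=3))
```

```text
{'t': np.float64(8.7), 'qpos': array([-0.714,  0.369,  1.96 ,  0.   ,  0.813,  0.743]), 'ee_pos': array([ 387.151, -319.454,  218.288]), 'orientation': array([-3.136, -0.178,  0.   ]), 'ft_force': array([-0.389, -0.381,  0.581]), 'width': np.float64(87.996), 'grasp_force': np.float64(0.0)}
-353.50273120116196
```

View pics/v2.png

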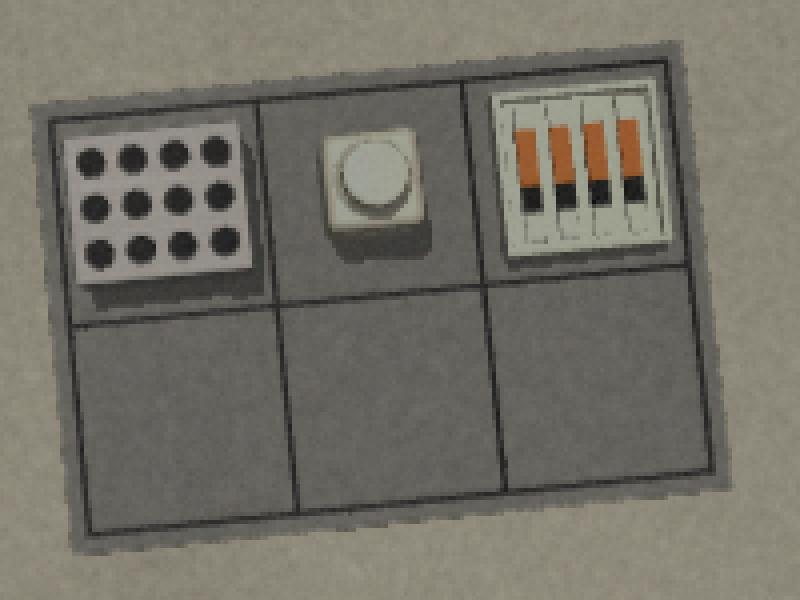

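The bottle stands upright with its cap at crop (376,173); I'll check its position during the next measurement. Next I descend on the tip box.

>>> {"op": "servo_tool", "data": {"plan": [[[-1, 0.01, 0, -0.9, 0, 0, 0], [-1, 0, 0, -0.9, 0, 0, 0], [-1, 0, 0, -0.8, 0, 0, 0], [-1, 0, 0, -0.6, 0, 0, 0], [1, 0, 0, 0, 0, 0, 0]]]}}

```text
t: 9.17
ee_pos: [386.6, -316.5, 86.4]
orientation: [-3.131, -0.183, 0.009]
ft_force: [-0.2, 0.3, -0.2]
width: 83.9
grasp_force: 0.0
```

>>> {"op": "servo_tool", "data": {"plan": [[[1, 0, 0, 0, 0, 0, 0], [1, 0, 0, 0, 0, 0, 0], [1, 0, 0, 0, 0, 0, 0], [1, 0, 0, 0, 0, 0, 0], [1, 0, 0, 0, 0, 0, 0]]]}}

```text
t: 9.58
ee_pos: [389.0, -319.7, 91.9]
orientation: [3.134, 0.179, 0.004]
ft_force: [1.3, 2.5, 8.9]
width: 59.7
grasp_force: 30.0
```

Run:
```python
from h import *
s=state(); print(s)
f=lambda P:(np.float64(P)+.5)/4-.5+[250,165]
print(cast('top',f([[376,173]]),87)); sh=cast('top',f([[321,137],[414,128],[424,221],[330,231]]),65); print(sh.mean(0),cv2.minAreaRect(np.float32(sh)))
m=cast('top',f([[50,120],[668,60],[713,470],[91,535]]),3); print(m.round(1).tolist(),m.mean(0),cv2.minAreaRect(np.float32(m)))
```

```text
{'t': np.float64(9.583), 'qpos': array([-0.712,  0.601,  1.998,  0.   ,  0.54 ,  0.745]), 'ee_pos': array([ 388.984, -319.719,   91.948]), 'orientation': array([3.134, 0.179, 0.004]), 'ft_force': array([1.334, 2.525, 8.939]), 'width': np.float64(59.652), 'grasp_force': np.float64(30.0)}
[[594.78779564 -32.63702904]]
[594.581213   -32.08807423] ((594.47802734375, -32.074546813964844), (47.21195602416992, 47.00070571899414), 4.7161865234375)
[[636.7, 135.1], [664.2, -195.5], [445.3, -213.1], [416.8, 115.6]] [540.7494419  -39.47451408] ((540.4506225585938, -39.34718322753906), (220.8521270751953, 331.6917724609375), 4.7563157081604)
```

>>> {"op": "servo_tool", "data": {"plan": [[[1, 0, 0, 0.3, 0, 0, 0], [1, 0, 0, 0.6, 0, 0, 0], [1, 0, 0, 0.6, 0, 0, 0], [1, 0.11, 0.4, 0, 0, 0, 0], [1, 0.22, 0.9, 0, 0, 0, 0]]]}}

```text
t: 10.0
ee_pos: [402.6, -270.1, 153.2]
orientation: [3.132, 0.173, 0.009]
ft_force: [0.9, 0.7, -0.7]
width: 59.8
grasp_force: 30.0
```

>>> {"op": "servo_tool", "data": {"plan": [[[1, 0.22, 0.95, 0, 0, 0, 0], [1, 0.22, 0.95, 0, 0, 0, 0], [1, 0.22, 0.95, 0, 0, 0, 0], [1, 0.22, 0.95, 0, 0, 0, 0], [1, 0.22, 0.95, 0, 0, 0, 0]]]}}

```text
t: 10.42
ee_pos: [445.3, -75.5, 151.5]
orientation: [3.136, 0.178, 0.002]
ft_force: [0.9, -1.7, -1.5]
width: 59.6
grasp_force: 30.0
```

>>> {"op": "servo_tool", "data": {"plan": [[[1, 0.22, 0.95, 0, 0, 0, -0.1], [1, 0.22, 0.9, 0, 0, 0, -0.1], [1, 0.22, 0.9, 0, 0, 0, -0.1], [1, 0.11, 0.83, 0, 0, 0, -0.04], [1, 0, 0, 0, 0, 0, 0]]]}}

```text
t: 10.83
ee_pos: [477.3, 70.6, 151.7]
orientation: [-3.138, -0.139, -0.005]
ft_force: [-0.1, -0.2, -0.5]
width: 59.7
grasp_force: 30.0
```

>>> {"op": "servo_tool", "data": {"plan": [[[1, 0, 0, -0.4, 0, 0, 0], [1, 0, 0, -0.4, 0, 0, 0], [1, 0, 0, 0, 0, 0, 0], [1, 0, 0, 0, 0, 0, 0], [1, 0, 0, 0, 0, 0, 0]]]}}

```text
t: 11.25
ee_pos: [476.2, 65.7, 119.2]
orientation: [-3.139, -0.131, -0.001]
ft_force: [0.2, -0.3, -1.2]
width: 59.7
grasp_force: 30.0
```

Run:
```python
from h import *
s=state(); print(s); o=s['orientation']; print(np.degrees(2*np.arctan2(o[1],o[0])))
```

```text
{'t': np.float64(11.25), 'qpos': array([ 0.112,  0.528,  2.043, -0.   ,  0.57 ,  1.6  ]), 'ee_pos': array([476.215,  65.68 , 119.175]), 'orientation': array([-3.139e+00, -1.310e-01, -1.000e-03]), 'ft_force': array([ 0.198, -0.345, -1.24 ]), 'width': np.float64(59.655), 'grasp_force': np.float64(29.995)}
-355.22051977583584
```

>>> {"op": "servo_tool", "data": {"plan": [[[1, 0.01, 0, -0.3, 0, 0, 0], [1, 0, 0, -0.2, 0, 0, 0], [1, 0, 0, -0.06, 0, 0, 0], [1, 0, 0, 0, 0, 0, 0], [1, 0, 0, 0, 0, 0, 0]]]}}

```text
t: 11.67
ee_pos: [476.4, 65.9, 96.1]
orientation: [3.139, 0.132, -0.0]
ft_force: [-0.3, -0.7, -0.7]
width: 59.9
grasp_force: 30.0
```

>>> {"op": "servo_tool", "data": {"plan": [[[1, 0, 0, -0.04, 0, 0, 0], [1, 0, 0, 0, 0, 0, 0], [1, 0, 0, 0, 0, 0, 0]]]}}

```text
t: 11.92
ee_pos: [476.7, 66.0, 94.9]
orientation: [3.139, 0.132, 0.001]
ft_force: [-1.6, -0.0, 4.9]
width: 59.6
grasp_force: 30.0
```

>>> {"op": "servo_tool", "data": {"plan": [[[1, 0, 0, -0.03, 0, 0, 0], [1, 0, 0, 0, 0, 0, 0], [1, 0, 0, 0, 0, 0, 0]]]}}

```text
t: 12.17
ee_pos: [476.7, 66.1, 94.9]
orientation: [3.139, 0.132, 0.002]
ft_force: [-5.1, -0.7, 24.6]
width: 59.7
grasp_force: 30.0
```

>>> {"op": "servo_tool", "data": {"plan": [[[1, 0, 0, 0.03, 0, 0, 0], [-0.7, 0, 0, 0, 0, 0, 0], [-0.7, 0, 0, 0, 0, 0, 0], [-0.7, 0, 0, 0, 0, 0, 0], [-0.7, 0, 0, 0.1, 0, 0, 0]]]}}

```text
t: 12.58
ee_pos: [476.0, 66.0, 97.7]
orientation: [3.139, 0.132, -0.002]
ft_force: [-0.6, 0.7, 0.3]
width: 74.9
grasp_force: 0.0
```

>>> {"op": "servo_tool", "data": {"plan": [[[-0.7, 0, 0, 0.5, 0, 0, 0], [-1, 0, 0, 0.9, 0, 0, 0], [-1, 0, 0, 0.8, 0, 0, 0], [-1, -0.233, 0.67, 0, 0, 0, 1], [-1, -0.233, 0.67, 0, 0, 0, 1]]]}}

```text
t: 13.0
ee_pos: [459.2, 119.8, 188.5]
orientation: [-3.115, -0.406, -0.008]
ft_force: [0.4, 0.3, -0.9]
width: 87.6
grasp_force: 0.0
```

>>> {"op": "servo_tool", "data": {"plan": [[[-1, -0.233, 0.67, 0, 0, 0, 1], [-1, -0.233, 0.67, 0, 0, 0, 1], [-1, -0.233, 0.67, 0, 0, 0, 1], [-1, -0.233, 0.67, 0, 0, 0, 1], [-1, -0.233, 0.67, 0, 0, 0, 1]]]}}

```text
t: 13.42
ee_pos: [410.4, 254.9, 186.4]
orientation: [2.951, 1.076, -0.0]
ft_force: [0.3, 0.2, -1.0]
width: 87.7
grasp_force: 0.0
```

>>> {"op": "servo_tool", "data": {"plan": [[[-1, -0.233, 0.67, 0, 0, 0, 1], [-1, -0.233, 0.67, 0, 0, 0, 1], [-1, 0, 0, 0, 0, 0, 0], [-1, 0, 0, 0, 0, 0, 0], [-1, 0, 0, 0, 0, 0, 0]]]}}

```text
t: 13.83
ee_pos: [392.3, 306.8, 186.1]
orientation: [2.849, 1.322, -0.001]
ft_force: [0.1, 0.8, 0.0]
width: 88.1
grasp_force: 0.0
```

Run:
```python
from h import *
s=state(); print(s); o=s['orientation']; print(np.degrees(2*np.arctan2(o[1],o[0])))
im=vision.get_image('top')[:,:,::-1]; cv2.imwrite('pics/top3.png',im)
cv2.imwrite('pics/v3.png',cv2.resize(im[165:315,250:450],(800,600),interpolation=3))
```

```text
{'t': np.float64(13.833), 'qpos': array([ 0.64 ,  0.419,  1.985, -0.   ,  0.739,  1.342]), 'ee_pos': array([392.305, 306.816, 186.133]), 'orientation': array([ 2.849e+00,  1.322e+00, -1.000e-03]), 'ft_force': array([0.085, 0.762, 0.03 ]), 'width': np.float64(88.1), 'grasp_force': np.float64(0.0)}
49.784718388257446
```

View pics/v3.png

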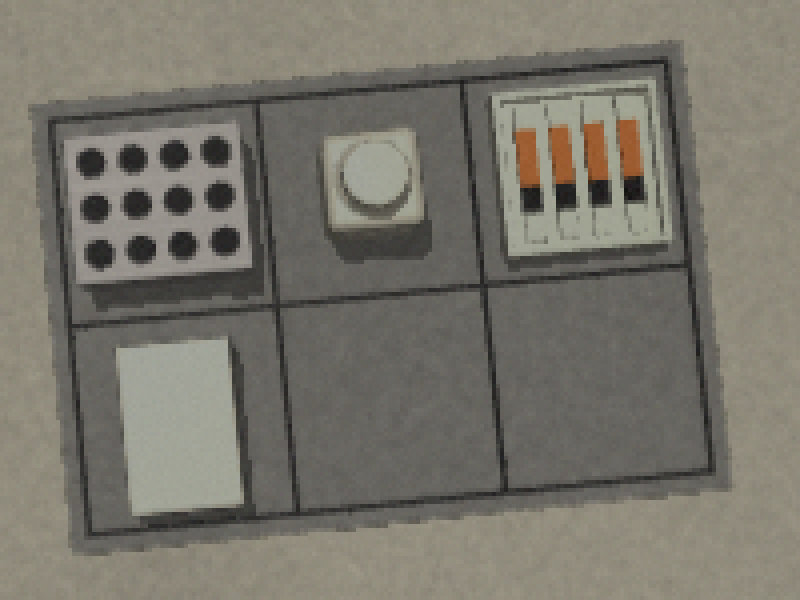

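The box lies square in the front-left square, with lid corners at crop (117,348), (228,339), (244,504) and (132,514). Next is the jar.

>>> {"op": "servo_tool", "data": {"plan": [[[-1, 0, 0, -0.6, 0, 0, 0], [-1, 0, 0, -0.6, 0, 0, 0], [-1, 0, 0, -0.6, 0, 0, 0], [-1, 0, 0, -0.35, 0, 0, 0], [-1, 0, 0, 0, 0, 0, 0]]]}}

```text
t: 14.3
ee_pos: [391.6, 305.0, 97.8]
orientation: [2.85, 1.319, -0.008]
ft_force: [-0.4, -0.2, 0.0]
width: 88.1
grasp_force: 0.0
```

>>> {"op": "servo_tool", "data": {"plan": [[[1, 0, 0, 0, 0, 0, 0], [1, 0, 0, 0, 0, 0, 0], [1, 0, 0, 0, 0, 0, 0], [1, 0, 0, 0, 0, 0, 0], [1, 0, 0, 0, 0, 0, 0]]]}}

```text
t: 14.72
ee_pos: [393.0, 307.5, 101.2]
orientation: [-2.849, -1.323, -0.003]
ft_force: [0.5, -0.3, 0.1]
width: 58.1
grasp_force: 0.0
```

>>> {"op": "servo_tool", "data": {"plan": [[[1, 0, 0, 0, 0, 0, 0], [1, 0, 0, 0.3, 0, 0, 0], [1, 0, 0, 0.7, 0, 0, 0], [1, 0, 0, 0.7, 0, 0, 0], [1, 0, 0, 0.8, 0, 0, 0]]]}}

```text
t: 15.13
ee_pos: [391.7, 306.8, 201.3]
orientation: [2.849, 1.323, -0.003]
ft_force: [0.6, -0.9, -0.9]
width: 54.5
grasp_force: 30.0
```

Run:
```python
from h import *
s=state(); print(s)
f=lambda P:(np.float64(P)+.5)/4-.5+[250,165]
b=cast('top',f([[117,348],[228,339],[244,504],[132,514]]),45); print(b.mean(0),cv2.minAreaRect(np.float32(b)))
im=vision.get_image('side')[:,:,::-1]; cv2.imwrite('pics/side3.png',im); cv2.imwrite('pics/v4.png',cv2.resize(im[150:450,300:600],(600,600),interpolation=3))
```

```text
{'t': np.float64(15.133), 'qpos': array([0.64 , 0.393, 1.978, 0.   , 0.774, 1.342]), 'ee_pos': array([391.734, 306.786, 201.284]), 'orientation': array([ 2.849,  1.323, -0.003]), 'ft_force': array([ 0.647, -0.905, -0.949]), 'width': np.float64(54.539), 'grasp_force': np.float64(30.0)}
[473.44473079  65.94148768] ((473.55413818359375, 65.87882995605469), (84.2210693359375, 56.537010192871094), 4.491694927215576)
```

View pics/v4.png

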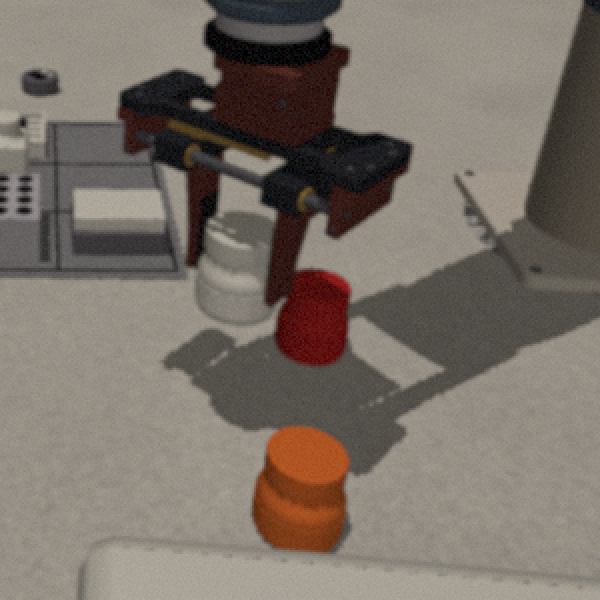

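>>> {"op": "servo_tool", "data": {"plan": [[[1, 0.1, -0.5, 0, 0, 0, 0], [1, 0.2, -0.9, 0, 0, 0, 0], [1, 0.21, -0.95, 0, 0, 0, 0], [1, 0.21, -0.95, 0, 0, 0, 0], [1, 0.21, -0.95, 0, 0, 0, 0]]]}}

```text
t: 15.6
ee_pos: [429.6, 135.8, 201.0]
orientation: [2.848, 1.325, 0.001]
ft_force: [0.8, -0.3, -1.7]
width: 54.8
grasp_force: 30.0
```

>>> {"op": "servo_tool", "data": {"plan": [[[1, 0.21, -0.95, 0, 0, 0, 0], [1, 0.21, -0.95, 0, 0, 0, 0], [1, 0.21, -0.95, 0, 0, 0, 0], [1, 0.21, -0.95, 0, 0, 0, 0], [1, 0.21, -0.95, 0, 0, 0, 0]]]}}

```text
t: 16.02
ee_pos: [471.6, -54.6, 201.0]
orientation: [2.849, 1.323, 0.001]
ft_force: [0.8, 0.3, -1.5]
width: 55.0
grasp_force: 30.0
```

>>> {"op": "servo_tool", "data": {"plan": [[[1, 0.25, -0.9, 0, 0, 0, 0], [1, 0.2, -0.9, -0.4, 0, 0, 0], [1, 0.13, -0.7, -0.6, 0, 0, 0], [1, 0, 0, -0.6, 0, 0, 0], [1, 0, 0, -0.4, 0, 0, 0]]]}}

```text
t: 16.43
ee_pos: [494.6, -154.5, 119.2]
orientation: [-2.851, -1.319, 0.0]
ft_force: [-1.5, -0.0, -2.2]
width: 54.8
grasp_force: 30.0
```

>>> {"op": "servo_tool", "data": {"plan": [[[1, 0, 0, 0, 0, 0, 0], [1, 0, 0, 0, 0, 0, 0], [1, 0, 0, 0, 0, 0, 0]]]}}

```text
t: 16.68
ee_pos: [495.4, -152.6, 121.3]
orientation: [2.848, 1.324, 0.001]
ft_force: [-0.5, 0.1, -0.9]
width: 55.0
grasp_force: 30.0
```

>>> {"op": "servo_tool", "data": {"plan": [[[1, 0, 0, -0.2, 0, 0, 0], [1, 0, 0, -0.15, 0, 0, 0], [1, 0, 0, 0, 0, 0, 0], [1, 0, 0, 0, 0, 0, 0]]]}}

```text
t: 17.02
ee_pos: [494.8, -152.5, 106.2]
orientation: [-2.849, -1.324, 0.0]
ft_force: [0.6, -0.4, -1.1]
width: 55.1
grasp_force: 30.0
```

>>> {"op": "servo_tool", "data": {"plan": [[[1, 0, 0, -0.03, 0, 0, 0], [1, 0, 0, 0, 0, 0, 0], [1, 0, 0, 0, 0, 0, 0]]]}}

```text
t: 17.27
ee_pos: [495.0, -152.7, 105.2]
orientation: [2.849, 1.323, 0.0]
ft_force: [-0.2, -0.2, -1.5]
width: 54.9
grasp_force: 30.0
```

>>> {"op": "servo_tool", "data": {"plan": [[[1, 0, 0, -0.03, 0, 0, 0], [1, 0, 0, 0, 0, 0, 0], [1, 0, 0, 0, 0, 0, 0]]]}}

```text
t: 17.52
ee_pos: [495.1, -152.9, 104.1]
orientation: [2.849, 1.323, 0.001]
ft_force: [-0.3, -0.2, 1.8]
width: 54.8
grasp_force: 30.0
```

>>> {"op": "servo_tool", "data": {"plan": [[[-0.8, 0, 0, 0, 0, 0, 0], [-0.8, 0, 0, 0, 0, 0, 0], [-0.8, 0, 0, 0, 0, 0, 0], [-0.8, 0, 0, 0, 0, 0, 0], [-0.8, 0, 0, 0.3, 0, 0, 0]]]}}

```text
t: 17.93
ee_pos: [493.8, -152.4, 114.7]
orientation: [-2.847, -1.322, 0.004]
ft_force: [-1.3, -0.0, -0.0]
width: 78.8
grasp_force: 0.0
```

>>> {"op": "servo_tool", "data": {"plan": [[[-1, 0, 0, 0.9, 0, 0, 0], [-1, 0, 0, 0.9, 0, 0, 0], [-1, 0.4, -0.8, 0, 0, 0, 0], [-1, 0.45, -0.83, 0, 0, 0, 0], [-1, 0.45, -0.83, 0, 0, 0, 0]]]}}

```text
t: 18.35
ee_pos: [547.8, -252.1, 190.4]
orientation: [2.847, 1.324, 0.003]
ft_force: [0.2, 1.0, -0.5]
width: 87.9
grasp_force: 0.0
```

>>> {"op": "servo_tool", "data": {"plan": [[[-1, 0.45, -0.83, 0, 0, 0, 0], [-1, 0.45, -0.83, 0, 0, 0, 0], [-1, 0, 0, 0, 0, 0, 0], [-1, 0, 0, 0, 0, 0, 0], [-1, 0, 0, 0, 0, 0, 0]]]}}

```text
t: 18.77
ee_pos: [582.1, -317.0, 187.9]
orientation: [-2.849, -1.322, 0.001]
ft_force: [0.2, 0.4, -0.1]
width: 87.8
grasp_force: 0.0
```

Run:
```python
from h import *
s=state(); print(s)
im=vision.get_image('top')[:,:,::-1]; cv2.imwrite('pics/top4.png',im)
cv2.imwrite('pics/v5.png',cv2.resize(im[165:315,250:450],(800,600),interpolation=3))
```

```text
{'t': np.float64(18.767), 'qpos': array([-0.517,  0.613,  1.608,  0.   ,  0.922,  0.185]), 'ee_pos': array([ 582.146, -317.046,  187.903]), 'orientation': array([-2.849e+00, -1.322e+00,  1.000e-03]), 'ft_force': array([ 0.16 ,  0.445, -0.143]), 'width': np.float64(87.769), 'grasp_force': np.float64(0.0)}
```

View pics/v5.png

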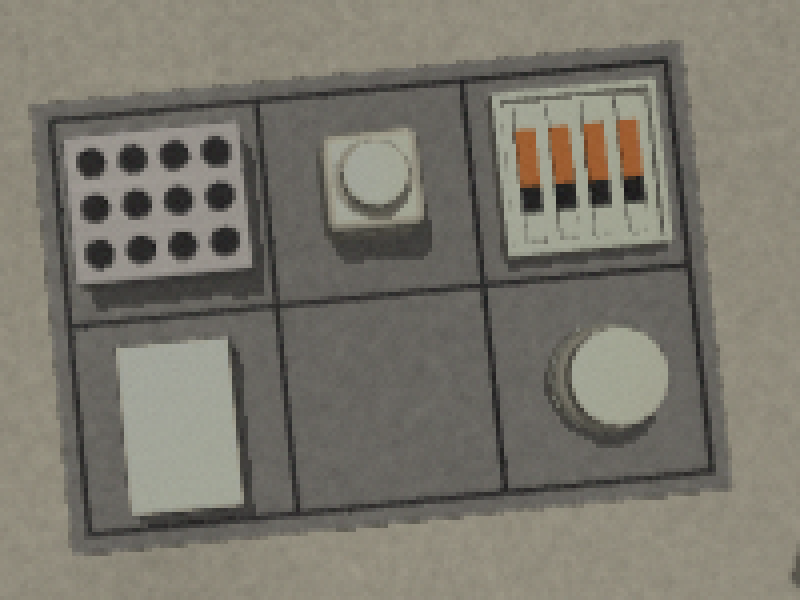

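The jar stands upright in the front-right square, lid centre at crop (619,377). Next is the timer.

>>> {"op": "servo_tool", "data": {"plan": [[[-1, 0.02, -0.02, -0.8, 0, 0, 0], [-1, 0, 0, -0.8, 0, 0, 0], [-1, 0, 0, -0.6, 0, 0, 0], [-1, 0, 0, -0.35, 0, 0, 0], [-1, 0, 0, 0, 0, 0, 0]]]}}

```text
t: 19.23
ee_pos: [581.7, -316.2, 82.9]
orientation: [-2.844, -1.323, 0.006]
ft_force: [-0.3, 0.4, -0.4]
width: 87.5
grasp_force: 0.0
```

>>> {"op": "servo_tool", "data": {"plan": [[[1, 0, 0, 0, 0, 0, 0], [1, 0, 0, 0, 0, 0, 0], [1, 0, 0, 0, 0, 0, 0], [1, 0, 0, 0, 0, 0, 0], [1, 0, 0, 0, 0, 0, 0]]]}}

```text
t: 19.65
ee_pos: [584.2, -318.6, 87.2]
orientation: [2.848, 1.323, 0.002]
ft_force: [-0.6, 0.1, 0.8]
width: 58.2
grasp_force: 0.0
```

>>> {"op": "servo_tool", "data": {"plan": [[[1, 0, 0, 0, 0, 0, 0], [1, 0, 0, 0, 0, 0, 0], [1, 0, 0, 0, 0, 0, 0]]]}}

```text
t: 19.9
ee_pos: [584.0, -318.5, 86.6]
orientation: [2.849, 1.323, 0.001]
ft_force: [-1.3, 0.1, 6.2]
width: 49.3
grasp_force: 30.0
```

Run:
```python
from h import *
print(state())
f=lambda P:(np.float64(P)+.5)/4-.5+[250,165]
print(cast('top',f([[619,377]]),65))
```

```text
{'t': np.float64(19.9), 'qpos': array([-0.517,  0.758,  1.624,  0.   ,  0.759,  0.184]), 'ee_pos': array([ 583.971, -318.536,   86.593]), 'orientation': array([2.849e+00, 1.323e+00, 1.000e-03]), 'ft_force': array([-1.263,  0.104,  6.234]), 'width': np.float64(49.269), 'grasp_force': np.float64(30.002)}
[[ 494.2382254  -152.50914419]]
```

>>> {"op": "servo_tool", "data": {"plan": [[[1, 0, 0, 0.3, 0, 0, 0], [1, 0, 0, 0.9, 0, 0, 0], [1, 0, 0, 0.9, 0, 0, 0], [1, 0, 0, 0.9, 0, 0, 0], [1, -0.13, 0.5, 0, 0, 0, 0]]]}}

```text
t: 20.32
ee_pos: [582.5, -302.4, 214.3]
orientation: [2.84, 1.315, 0.013]
ft_force: [2.1, -0.2, 0.2]
width: 49.2
grasp_force: 30.0
```

>>> {"op": "servo_tool", "data": {"plan": [[[1, -0.26, 0.91, 0, 0, 0, 0], [1, -0.26, 0.91, 0, 0, 0, 0], [1, -0.26, 0.91, 0, 0, 0, 0], [1, -0.26, 0.91, 0, 0, 0, 0], [1, -0.26, 0.91, 0, 0, 0, 0]]]}}

```text
t: 20.73
ee_pos: [525.7, -114.9, 206.5]
orientation: [2.85, 1.322, 0.001]
ft_force: [-0.3, 0.9, 0.1]
width: 49.3
grasp_force: 30.0
```

>>> {"op": "servo_tool", "data": {"plan": [[[1, -0.26, 0.91, 0, 0, 0, 0], [1, -0.26, 0.91, 0, 0, 0, 0], [1, -0.26, 0.91, 0, 0, 0, 0], [1, -0.26, 0.91, 0, 0, 0, 0], [1, -0.26, 0.91, 0, 0, 0, 0]]]}}

```text
t: 21.15
ee_pos: [473.7, 67.2, 206.5]
orientation: [2.849, 1.323, 0.001]
ft_force: [0.7, -0.6, -0.4]
width: 49.5
grasp_force: 30.0
```

>>> {"op": "servo_tool", "data": {"plan": [[[1, 0, 0, -0.5, 0, 0, 0], [1, 0, 0, -0.5, 0, 0, 0], [1, 0, 0, -0.3, 0, 0, 0], [1, 0, 0, 0, 0, 0, 0], [1, 0, 0, 0, 0, 0, 0]]]}}

```text
t: 21.57
ee_pos: [474.3, 65.7, 154.0]
orientation: [-2.849, -1.323, 0.002]
ft_force: [0.1, 0.1, -0.7]
width: 49.5
grasp_force: 30.0
```

>>> {"op": "servo_tool", "data": {"plan": [[[1, 0, 0, 0, 0, 0, 0], [1, 0, 0, 0, 0, 0, 0]]]}}

```text
t: 21.73
ee_pos: [475.2, 65.5, 154.9]
orientation: [2.849, 1.322, 0.003]
ft_force: [0.6, 0.3, -0.7]
width: 49.5
grasp_force: 30.0
```

Now down from 154 to about 134, then in small steps until it touches.

>>> {"op": "servo_tool", "data": {"plan": [[[1, 0, 0, -0.3, 0, 0, 0], [1, 0, 0, -0.2, 0, 0, 0], [1, 0, 0, 0, 0, 0, 0], [1, 0, 0, 0, 0, 0, 0], [1, 0, 0, 0, 0, 0, 0]]]}}

```text
t: 22.15
ee_pos: [474.7, 65.6, 134.2]
orientation: [2.849, 1.323, 0.0]
ft_force: [0.0, 0.2, -0.8]
width: 49.3
grasp_force: 30.0
```

>>> {"op": "servo_tool", "data": {"plan": [[[1, 0, 0, -0.03, 0, 0, 0], [1, 0, 0, 0, 0, 0, 0], [1, 0, 0, 0, 0, 0, 0]]]}}

```text
t: 22.4
ee_pos: [474.6, 65.7, 132.9]
orientation: [2.849, 1.323, 0.001]
ft_force: [0.2, -0.3, -1.0]
width: 49.5
grasp_force: 30.0
```

>>> {"op": "servo_tool", "data": {"plan": [[[1, 0, 0, -0.02, 0, 0, 0], [1, 0, 0, 0, 0, 0, 0], [1, 0, 0, 0, 0, 0, 0]]]}}

```text
t: 22.65
ee_pos: [474.5, 65.6, 131.9]
orientation: [-2.849, -1.323, 0.0]
ft_force: [-0.4, 0.1, -0.7]
width: 49.0
grasp_force: 30.0
```

>>> {"op": "servo_tool", "data": {"plan": [[[1, 0, 0, -0.02, 0, 0, 0], [1, 0, 0, 0, 0, 0, 0], [1, 0, 0, 0, 0, 0, 0]]]}}

```text
t: 22.9
ee_pos: [474.6, 65.7, 131.6]
orientation: [2.849, 1.323, 0.0]
ft_force: [-2.1, -0.1, 7.3]
width: 49.2
grasp_force: 30.0
```

>>> {"op": "servo_tool", "data": {"plan": [[[1, 0, 0, -0.015, 0, 0, 0], [1, 0, 0, 0, 0, 0, 0], [1, 0, 0, 0, 0, 0, 0]]]}}

```text
t: 23.15
ee_pos: [474.6, 65.7, 131.5]
orientation: [2.849, 1.323, 0.0]
ft_force: [-4.7, 0.0, 15.8]
width: 49.1
grasp_force: 30.0
```

Touching. I release, rise and move back to clear the view.

>>> {"op": "servo_tool", "data": {"plan": [[[1, 0, 0, 0.03, 0, 0, 0], [-0.6, 0, 0, 0, 0, 0, 0], [-0.6, 0, 0, 0, 0, 0, 0], [-0.6, 0, 0, 0, 0, 0, 0], [-0.6, 0, 0, 0, 0, 0, 0]]]}}

```text
t: 23.57
ee_pos: [474.5, 65.7, 131.5]
orientation: [-2.849, -1.323, 0.0]
ft_force: [0.5, 0.4, 0.4]
width: 69.3
grasp_force: 0.0
```

>>> {"op": "servo_tool", "data": {"plan": [[[-0.6, 0, 0, 0.3, 0, 0, 0], [-0.6, 0, 0, 0.8, 0, 0, 0], [-0.6, 0, 0, 0.8, 0, 0, 0], [-0.6, 0, 0.6, 0.5, 0, 0, 0], [-0.6, 0, 0.9, 0, 0, 0, 0]]]}}

```text
t: 23.98
ee_pos: [476.6, 125.1, 231.6]
orientation: [2.85, 1.317, 0.01]
ft_force: [1.5, 1.0, 0.8]
width: 70.1
grasp_force: 0.0
```

>>> {"op": "servo_tool", "data": {"plan": [[[-0.6, 0, 0.9, 0, 0, 0, 0], [-0.6, 0, 0.9, 0, 0, 0, 0], [-0.6, 0, 0.9, 0, 0, 0, 0], [-0.6, 0, 0.9, 0, 0, 0, 0], [-0.6, 0, 0, 0, 0, 0, 0]]]}}

```text
t: 24.4
ee_pos: [474.9, 274.8, 227.9]
orientation: [-2.846, -1.328, -0.005]
ft_force: [-0.3, 0.5, 0.1]
width: 70.3
grasp_force: 0.0
```

Run:
```python
from h import *
print(state())
im=vision.get_image('top')[:,:,::-1]; cv2.imwrite('pics/top5.png',im)
cv2.imwrite('pics/v6.png',cv2.resize(im[165:315,250:450],(800,600),interpolation=3))
s=vision.get_image('side')[:,:,::-1]; cv2.imwrite('pics/v7.png',cv2.resize(s[90:390,100:500],(800,600),interpolation=3))
```

```text
{'t': np.float64(24.4), 'qpos': array([5.020e-01, 4.130e-01, 1.855e+00, 1.000e-03, 8.710e-01, 1.199e+00]), 'ee_pos': array([474.866, 274.799, 227.935]), 'orientation': array([-2.846, -1.328, -0.005]), 'ft_force': array([-0.323,  0.482,  0.052]), 'width': np.float64(70.335), 'grasp_force': np.float64(0.0)}
```

View pics/v6.png

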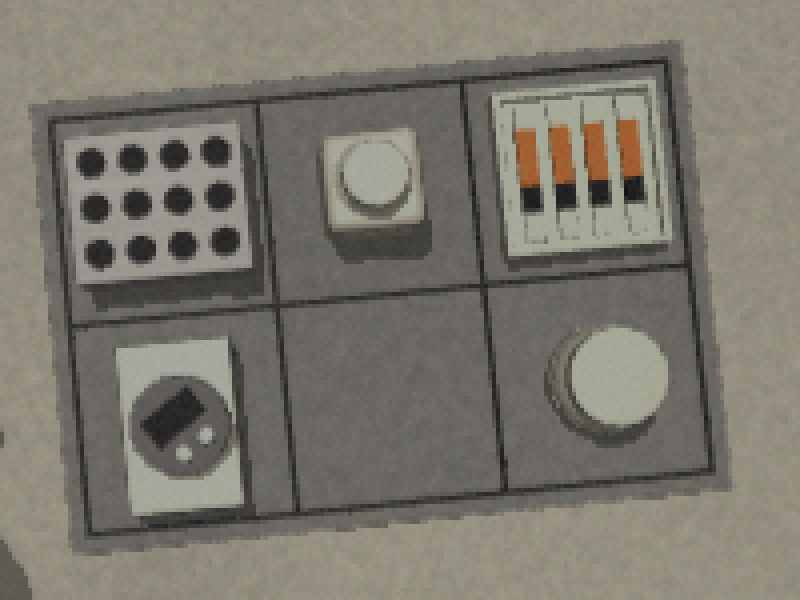

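View pics/v7.png

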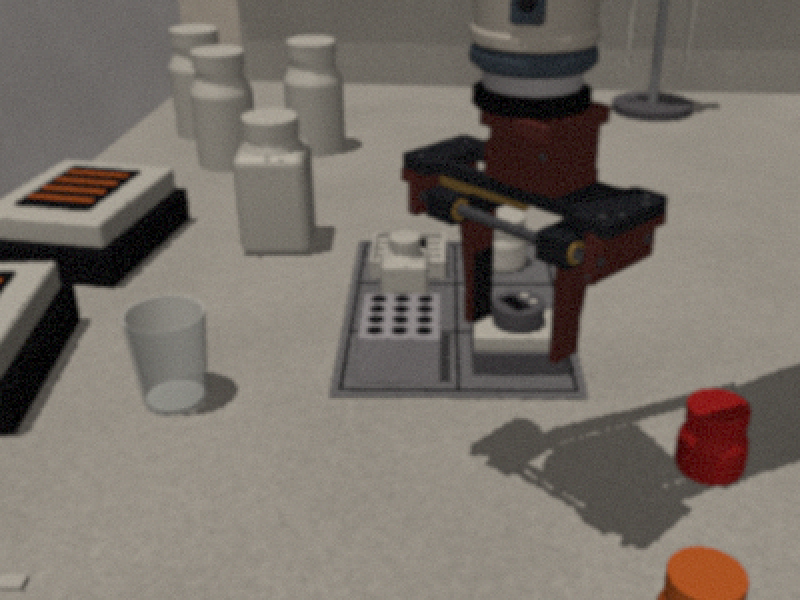

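Everything stands in place. The timer is at crop (182,426) against a lid centre of (180,426), and the bystanders haven't moved.

```bash
python3 -c "
from workcell import close_job
print(close_job())"
```

```text
the job is handed in; nothing more can be done
None
```

The station is set out and handed in at about 24 s: the bottle, tip box and jar stand in their squares, within about 3 mm of centre by the top camera, with the timer face up in the middle of the box lid and the milk bottle and beaker untouched.

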